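# Clamp the glued heel block in the one-hand bar clamp

### The arm

A 6-joint arm with a two-finger parallel gripper is mounted at the origin on the work surface. World frame = base frame: x ahead of the robot, y to its left, z up, the work surface at z = 0. Lengths are in m, angles in rad, forces in N, time in s.
With the tool pointing down it reaches from about 0.3 to 0.875 m from the base axis. Payload 6.4 kg.
Tool frame: the origin (TCP) lies between the finger pads; the fingertips stand 19 mm ahead of it and the grasp point (between the pads) is the TCP (ctrl.tips_ahead is the z of the fingertips in the tool frame, in m); z points along the fingers, y is the line along which they close (so a half turn about z gives the same grasp; the last joint's range is limited). The gripper opens to 85 mm and grips with 20 to 120 N. Pads are 22 mm wide; open, the fingers measure 114 mm over their backs; the gripper's body (76 mm by 85 mm) begins 54 mm behind the grasp point. The pads swing forward as they close: fully open they stand 13 mm farther back than shut.
Start: joints at [1.009, 0.181, 1.607, -0, 1.354, -0.206], TCP at [0.2, 0.539, 0.25] pointing down, gripper open.
Joint ranges: [-2.99, 2.99], [-0.89, 2.07], [0.3, 2.58], [-1.14, 4.28], [0, 2.63], [-3.12, 3.12]. Speed limits (rad/s): [2.57, 2.57, 3.01, 3.14, 3.14, 3.14].

### API

Orientations are given as a unit quaternion [w, x, y, z].
In Python, from bench import readout, vision, ctrl gives the robot as it stands.
- The arm moves only by the tool play_rows, never from a script. Its arguments are lists of equal length, an entry for each row: "xyz": the shift along the tool's x, y, z in mm, a list of three; "rot": the turn, a rotation vector about the tool's x, y, z in rad, a list of three; "grip": the opening, from 0 (shut) to 1 (fully open). In form: {"xyz": [[x, y, z], ...], "rot": [[rx, ry, rz], ...], "grip": [grip, ...]}. A call has exactly 10 rows; each row is the pose to reach, as a shift and turn from the pose commanded when the call began, along the tool's axes at that moment; what a row does not reach only later rows make up. A row lasts 1/8 s, in which the tool goes at most 62.5 mm and 10.7 degrees, less where a joint would pass 70% of its speed; a pose out of reach is approached as far as the arm can. A call with a gripper value outside its range is refused whole. The fingers move at their own pace and stop on an object; the grip force is fixed at half the most. Time passes only in rows, so rows that repeat a pose let the fingers close, or fill a call up. It gives the time, the measured TCP pose, the force, the opening and the grip force at its end, in the units of the state.
- readout.get_obs(): the state, without advancing time (a new reading comes with each control period).
- vision.camera(name): name is "side" or "top"; returns a dict with "color" (384x512x3 uint8, red, green, blue), "depth" (384x512 float32, m along the optical axis (not along the pixel's ray), 0 where there is no reading), "camera_matrix" (3x3 intrinsics, pixels), "k1" (the pictures are not rectified: a ray, as slopes to the right and down, at radius r is drawn at 1 + k1 r^2 times it, then the intrinsics apply), "extrinsics" (4x4, takes a point from camera to world coordinates). Camera axes: x right, y down, z forward; pixel columns grow to the right and rows downward; lengths in m; the calibration is good to about 2 mm. A picture is of the moment at which its call begins.
- ctrl.hand_in(): hands the job in; it is judged then, once.
The state is a dict: "time_s": time; "q": joint angles; "dq": joint speeds; "joint_efforts": joint torques, N m; "eef_pos": TCP position; "eef_rot": TCP orientation; "wrist_force": force on the tool from outside, world axes, zero at the start; "torque": the same for the moment, N m; "opening": opening from 0.0 (shut) to 1.0 (fully open); "grasp_force": force on a finger pad.
Only numpy, scipy, OpenCV 4.12 (cv2) and the standard library are available. Lean on these libraries where they do the work, as an engineer would, in place of code of your own. Each camera call takes 0.05 s, during which the arm holds its last target. There are 200 camera calls.

### The job

A heel block of three freshly glued wooden strips lies loosely between the jaws of one of the two bench clamps; the other clamp is empty. Squeeze the trigger of the clamp that holds the block against its handle, again and again, until the sliding jaw has closed on the block and grips it firmly, then let go. Do not push the sliding jaw or its bar by hand.

Things in the scene. Friction and masses are not known exactly. Their poses are not given: they have to be found in the camera images.
- clamp: the clamp holding the block. Origin on the table below its handle; +x along the bar to the jaws. Two uprights 24 mm wide: black fixed handle (x -6 to 6 mm, top 142 mm above the table), then grey trigger (top 138). Pinch both along x from above at 115 mm height: outer faces at x -6 and +41 at rest, +21 squeezed, so centre even-closing fingers at x = 8. Fixed jaw: x 100 to 120, 118 high
- trigger (a joint): the trigger's angle (rad): 0 released, 0.19 squeezed home (some 12 N); a spring returns it. Each full squeeze draws the jaw one 7 mm notch nearer, a half squeeze nothing, and the jaw stays. Open until it is back below 0.02 between squeezes. With the jaw tight on the block a fresh squeeze of 25 to 30 N stops half way, at about 0.1 (below 0.13); let go, and a grip of about 9 N remains
- jaw: the same clamp's black sliding jaw with its steel bar, axes as the clamp's. Origin in the bar, 55 mm above the table, below the rubber pad's face that looks to the block. The jaw is 44 mm wide, 20 thick, its top 116 mm above the table. Each squeeze brings it nearer the handle (clamp -x); the play between jaws and block is 13 to 33 mm at the start: three to seven squeezes
- block: the wooden heel block of three strips, the middle one darker: 46 mm (x, between the jaws) by 90 (y) by 32 high. Origin: centre of its underside. It lies loose on two wooden rails, 74 mm above the table, between the jaws; it need not be touched. The second, identical clamp holds none
There are look-alikes about, which are no part of the job. Leave any purple or turquoise look-alike of the block alone.

How it is judged:
At the end, for the whole second after the job is handed in: The sliding jaw presses on the block with more than 6 N (a firm squeeze leaves about 9 N), the trigger is let go and back at rest (below 0.03 rad), and the block is at rest and lies flat and square between the jaws (within 10 degrees, and within 25 mm of the bar's centre line) (contact force between jaw and block above 6 N and value of joint trigger below 0.03 rad and linear speed of block below 0.01 m/s and y of block in the frame of clamp between -0.025 and 0.025 m and angle between the x axis of block and the x axis of clamp, either way round below 0.17 rad and angle between block's own z axis and vertical below 0.17 rad); the robot touches nothing.
It fails at once if the robot pushes the sliding jaw or its bar directly (more than 3 N) (contact force between any of the fingers, the arm and jaw above 3 N).
It also fails if it takes over 48 s, if anything falls off the work surface, if the arm or the gripper's body presses on something with over 40 N, if the wrist force passes 120 N, or if a joint passes its speed limit or range.

## Working session

There is one attempt and no reset: what is moved stays moved. The work goes in short steps, Python scripts to look and compute and a tool call to move; the robot and the scene stay as the last step left them, time stands still between calls to the robot, and variables do not carry over. Pictures are saved under pics/ and viewed, at most 10 in all, crops included, and the job is handed in when it is done.

Besides the shell and the picture viewer there is one more tool, called after ">>>" in YAML: its name, and indented under it one key for each argument. play_rows: Moves the arm, as the interface text tells. Its arguments: {"type":"object","properties":{"xyz":{"type":"array","items":{"type":"array","items":{"type":"number"}}},"rot":{"type":"array","items":{"type":"array","items":{"type":"number"}}},"grip":{"type":"array","items":{"type":"number"}}},"required":["xyz","rot","grip"]}

```bash
mkdir -p pics; cat > h.py <<'E'
import numpy as np, cv2
from bench import readout, vision, ctrl
def shot(n,f):
    c=vision.camera(n); np.savez('pics/'+f+'.npz',**{k:np.asarray(v) for k,v in c.items()})
    cv2.imwrite('pics/'+f+'.png',c['color'][:,:,::-1]); return c
def world(c,u,v,z=None):
    K=c['camera_matrix']; k=float(c['k1'])
    p=cv2.undistortPoints(np.array([[[u,v]]],float),K,np.array([k,0,0,0.]))[0,0]
    E=c['extrinsics']; ray=np.array([p[0],p[1],1])
    if z is None: s=np.median(c['depth'][int(v)-1:int(v)+2,int(u)-1:int(u)+2])
    else: s=(z-E[2,3])/(E[:3,:3]@ray)[2]
    return E[:3,:3]@(ray*s)+E[:3,3]
E
python3 -c "
from h import *
for n in('top','side'): shot(n,n+'1')
a=cv2.imread('pics/top1.png');b=cv2.imread('pics/side1.png')
cv2.imwrite('pics/topbig.png',cv2.resize(a,(800,600)));cv2.imwrite('pics/sidebig.png',cv2.resize(b,(800,600)))
o=readout.get_obs();print(o)"
```

```text
{'time_s': 0.1, 'q': array([ 1.00869636e+00,  1.81457588e-01,  1.60789302e+00,  3.19689752e-05,
        1.35377904e+00, -2.06283855e-01]), 'dq': array([ 3.07108494e-05, -3.49449403e-04, -1.54573999e-03,  3.54690981e-04,
        1.81379178e-03,  1.15825041e-03]), 'joint_efforts': array([ 9.87525641e-05, -4.45877230e+01, -3.52233911e+01, -1.53690053e-04,
        4.14415699e-03,  1.42303492e-06]), 'eef_pos': array([0.20002478, 0.53860629, 0.2494866 ]), 'eef_rot': array([-3.02510408e-04,  1.76974384e-01,  9.84215158e-01, -7.06627161e-04]), 'wrist_force': array([-0.79967014, -0.32380866, -0.14882167]), 'torque': array([-0.05250241, -0.06769504, -0.01484805]), 'grasp_force': 0.0, 'opening': 0.9994056579409523}
```

View pics/topbig.png

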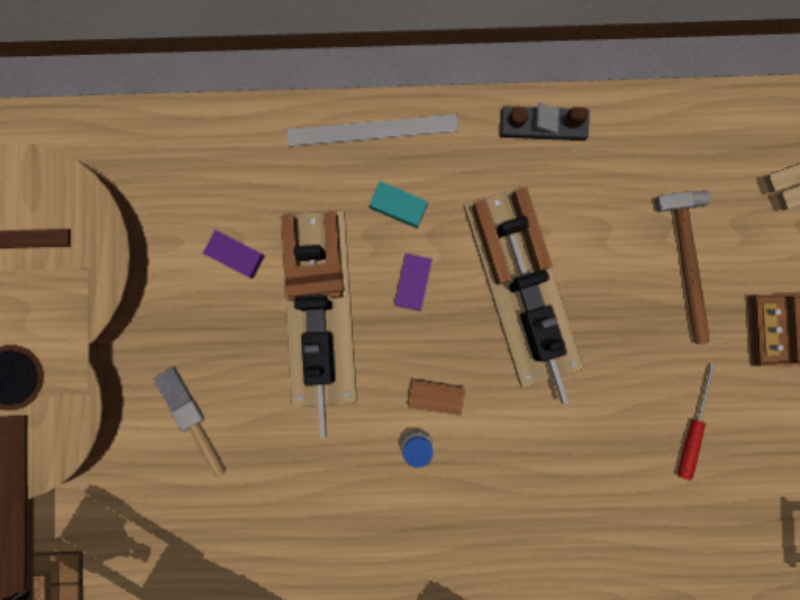

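View pics/sidebig.png

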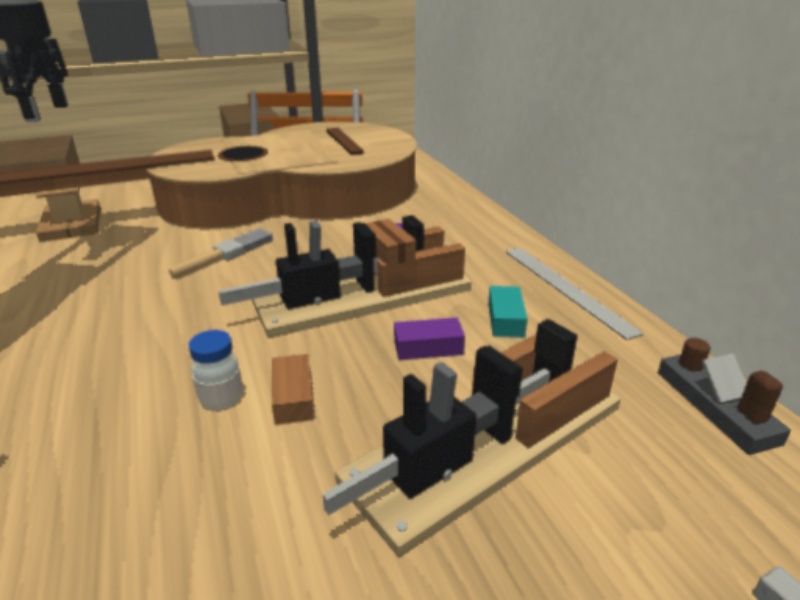

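Two clamps: the left one in the top view (body at 317,358) has a three-strip block on its rails (313,279). The right one (543,333) is empty, so the left is the target. I'll confirm with a crop.

```bash
python3 -c "
import cv2
a=cv2.imread('pics/top1.png')[130:285,165:245]
a=cv2.resize(a,None,fx=3.8,fy=3.8,interpolation=cv2.INTER_CUBIC)
b=cv2.imread('pics/side1.png')[130:215,140:305]
b=cv2.resize(b,None,fx=2.9,fy=2.9,interpolation=cv2.INTER_CUBIC)
import numpy as np
c=np.zeros((600,790,3),np.uint8);c[:a.shape[0],:a.shape[1]]=a;c[:b.shape[0],310:310+b.shape[1]]=b
cv2.imwrite('pics/crop1.png',c)
from h import *
c=dict(np.load('pics/top1.npz'))
print(c['extrinsics'].round(3),c['camera_matrix'])
np.set_printoptions(linewidth=250)
print((1000*np.array([[world(c,u,v)[2] for u in range(192,216,1)] for v in range(212,248,2)])).round(0).astype(int))
for u,v in[(191,256),(225,256),(187,138)]: print(world(c,u,v))
"
```

```text
[[-0.029 -0.998  0.062  0.552]
 [-1.     0.03   0.002  0.052]
 [-0.004 -0.062 -0.998  1.263]
 [ 0.     0.     0.     1.   ]] [[466.36126417   0.         257.28033358]
 [  0.         466.36126417 187.90978687]
 [  0.           0.           1.        ]]
[[ 18  18  24  23  68  72  72  68  70  81  81  81  82  83  84  84  86  83  73  42  20  18  18  18]
 [ 18  81  86  87  86  86  86  86  86  85  85  85  86  85  85  85  86  86  84  72  42  21  19  18]
 [ 20  84  85  86  87  87  85  85  87  87  87  86  85  86  85  87  86  86  85  73  47  20  18  18]
 [ 18  84  85  85  86  86  86  87  86  87  87  87  85  85  85  86  86  85  84  76  54  21  19  17]
 [ 18  81  83  84  87  87 134 134 134 136 136 136  87  85  85  85  85  84  84  81  54  30  19  18]
 [ 19  83  85 138 138 139 140 140 138 138 139 138 137 117  95  85  84  84  83  81  57  33  19  18]
 [ 20  84  84 138 139 138 138 138 138 137 137 137 124 117  96  88  86  84  84  82  62  37  31  18]
 [ 21  21  84  85  86  97 103 104 103 102 100 100  94  92  87  87  86  85  84  82  65  38  30  19]
 [ 19  21  85  85  85  86  87  87  85  84  84  86  86  8
[... 339 characters left out ...]

 [ 16  19  83  87 141 141 139 139 139 137 141 141 140 136 112  93  87  85  84  84  79  54  29  20]
 [ 18  21  84 137 141 142 143 143 143 141 141 141 140 136 117  94  88  84  84  83  80  59  32  22]
 [ 17  22  83  87  88 140 141 142 139 139 139 139  87  86  87  87  87  86  86  85  84  64  36  21]
 [ 17  17  22  84  85  85  85  86  86  86  85  85  84  84  85  85  87  87  86  83  82  65  38  20]
 [ 18  19  20  84  84  84  84  85  85  85  83  85  84  85  85  85  86  86  84  83  80  22  21  19]
 [ 19  20  20  21  81  79  21  20  20  19  59  60  63  64  64  63  21  23  22  22  18  19  18  18]]
[0.45413018 0.23546225 0.01962924]
[0.45126078 0.14566341 0.01683355]
[0.7602975  0.23172204 0.07265976]
```

View pics/crop1.png

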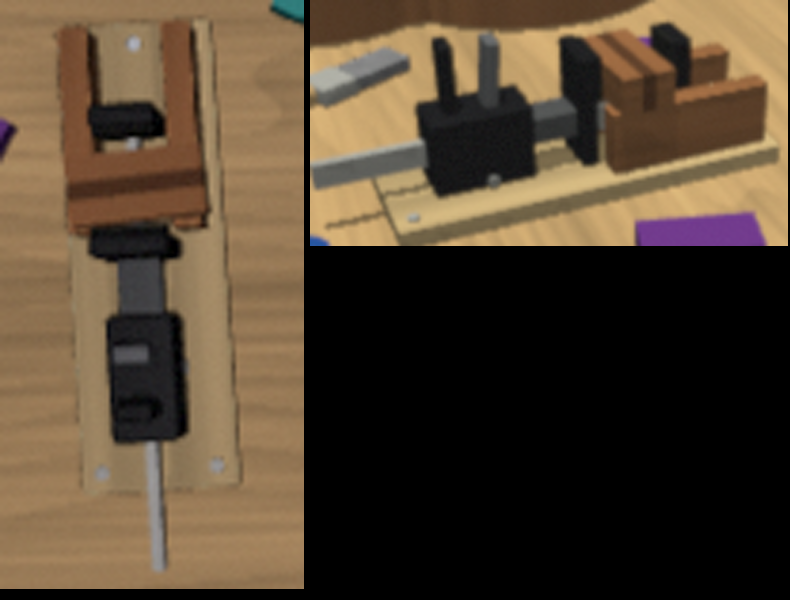

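The crop shows the three strips with the darker middle one and a sliding jaw beyond them, so the left clamp is the one.

```bash
python3 -c "
from h import *
from scipy.spatial.transform import Rotation as R
c=dict(np.load('pics/top1.npz'))
P=np.array([world(c,u,v) for v in range(150,250) for u in range(185,222)])
H=P[(P[:,2]>.125)]
h=H[H[:,0]<.514];t=H[H[:,0]>=.514]
J=P[(P[:,2]>.112)&(P[:,2]<.125)&(P[:,0]>.56)]
for n,a in(('H',h),('T',t),('Jf',J[J[:,0]<.65]),('Js',J[J[:,0]>.65])):
  if len(a): print(n,len(a),a.mean(0).round(4),(a.max(0)-a.min(0)).round(4), np.median(a,0).round(4), ((a.max(0)+a.min(0))/2).round(4))
B=P[abs(P[:,2]-.085)<.004];B=B[B[:,0]<.58]
xy=B[:,:2].astype(np.float32);print(cv2.minAreaRect(xy),len(xy))
print(np.sort(H[:,0].round(3)))
print(R.from_quat(np.roll(readout.get_obs()['eef_rot'],-1)).as_matrix().round(3))
"
```

```text
H 51 [0.5066 0.1946 0.1401] [0.0118 0.024  0.0123] [0.5061 0.1949 0.1411] [0.5067 0.1957 0.1373]
T 50 [0.5429 0.1961 0.1369] [0.0123 0.0217 0.0097] [0.5429 0.1962 0.1376] [0.5428 0.196  0.1347]
Jf 163 [0.6161 0.1989 0.1167] [0.0212 0.049  0.0077] [0.6156 0.1984 0.1168] [0.6165 0.1986 0.1163]
Js 132 [0.6972 0.2028 0.1157] [0.0196 0.0425 0.0056] [0.6972 0.2038 0.1158] [0.6973 0.203  0.1149]
((0.5266276597976685, 0.19616290926933289), (0.08451870083808899, 0.045294810086488724), 2.365023374557495) 461
[0.501 0.501 0.501 0.501 0.501 0.501 0.501 0.503 0.503 0.503 0.503 0.504
 0.504 0.504 0.504 0.504 0.505 0.506 0.506 0.506 0.506 0.506 0.506 0.506
 0.506 0.506 0.506 0.508 0.508 0.508 0.508 0.508 0.508 0.508 0.508 0.508
 0.509 0.509 0.51  0.51  0.51  0.51  0.511 0.511 0.511 0.511 0.511 0.511
 0.513 0.513 0.513 0.537 0.537 0.537 0.537 0.537 0.537 0.539 0.539 0.539
 0.539 0.539 0.539 0.539 0.54  0.54  0.541 0.541 0.542 0.542 0.542 0.542
 0.542 0.542 0.542 0.542 0.544 0.544 0.544 0.544 0.544 0.544 0.544 0.544
 0.544 0.544 0.546 0.546 0.546 0.546 0.546 0.547 0.547 0.547 0.547 0.549
 0.549 0.549 0.549 0.549 0.549]
[[-0.937  0.348 -0.001]
 [ 0.348  0.937 -0.001]
 [ 0.    -0.001 -1.   ]]
```

>>> play_rows:
  xyz:
    - [-50, -26, 5]
    - [-100, -52, 10]
    - [-150, -78, 15]
    - [-200, -104, 20]
    - [-250, -130, 25]
    - [-300, -156, 30]
    - [-350, -180, 35]
    - [-385, -198, 40]
    - [-414, -212, 45]
    - [-414, -212, 45]
  rot:
    - [0, 0, 0.15]
    - [0, 0, 0.3]
    - [0, 0, 0.45]
    - [0, 0, 0.6]
    - [0, 0, 0.75]
    - [0, 0, 0.9]
    - [0, 0, 1.05]
    - [0, 0, 1.173]
    - [0, 0, 1.173]
    - [0, 0, 1.173]
  grip: [1, 1, 1, 1, 1, 1, 1, 1, 1, 1]

```text
time_s: 1.35
eef_pos: [0.5153, 0.1943, 0.2044]
eef_rot: [-0.0, 0.693, 0.721, -0.001]
wrist_force: [0.1, 0.1, 0.4]
opening: 1.002
grasp_force: 0.0
```

```bash
python3 -c "
from h import *
from scipy.spatial.transform import Rotation as R
o=readout.get_obs();p=o['eef_pos'];M=R.from_quat(np.roll(o['eef_rot'],-1)).as_matrix()
print(o['time_s'],p,M.round(3),o['q'].round(2))
print(M.T@(np.array([.5146,.1951,.115])-p)*1000)
shot('side','s2');a=cv2.imread('pics/s2.png')[60:230,110:330];cv2.imwrite('pics/s2c.png',cv2.resize(a,None,fx=3,fy=3))"
```

```text
1.35 [0.51528374 0.19426359 0.2043766 ] [[-0.039  0.999 -0.001]
 [ 0.999  0.039 -0.   ]
 [-0.    -0.001 -1.   ]] [ 0.15  0.17  1.71 -0.    1.26  0.11]
[ 0.89957378 -0.52765523 89.3770454 ]
```

View pics/s2c.png

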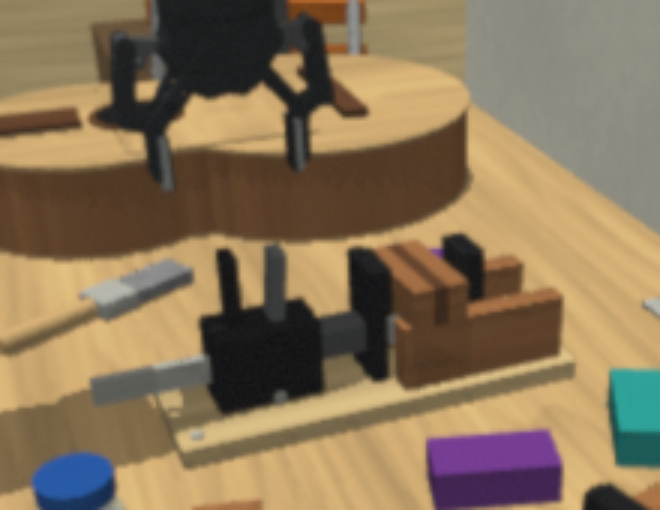

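The open fingers straddle handle and trigger (crop 228,250 and 275,250) and are lined up with the bar. Going down.

>>> play_rows:
  xyz:
    - [1, -0.5, 20]
    - [1, -0.5, 45]
    - [1, -0.5, 70]
    - [1, -0.5, 85]
    - [1, -0.5, 89]
    - [1, -0.5, 89]
    - [1, -0.5, 89]
    - [1, -0.5, 89]
    - [1, -0.5, 89]
    - [1, -0.5, 89]
  rot:
    - [0, 0, 0]
    - [0, 0, 0]
    - [0, 0, 0]
    - [0, 0, 0]
    - [0, 0, 0]
    - [0, 0, 0]
    - [0, 0, 0]
    - [0, 0, 0]
    - [0, 0, 0]
    - [0, 0, 0]
  grip: [1, 1, 1, 1, 1, 0.7, 0.65, 0.62, 0.62, 0.62]

```text
time_s: 2.65
eef_pos: [0.5147, 0.197, 0.1169]
eef_rot: [0.001, 0.692, 0.722, 0.001]
wrist_force: [5.0, 1.1, 3.2]
opening: 0.622
grasp_force: 2.3
```

>>> play_rows:
  xyz:
    - [0, 0, 0]
    - [0, 0, 0]
    - [0, 0, 0]
    - [0, 0, 0]
    - [0, 0, 0]
    - [0, 0, 0]
    - [0, 0, 0]
    - [0, 0, 0]
    - [0, 0, 0]
    - [0, 0, 0]
  rot:
    - [0, 0, 0]
    - [0, 0, 0]
    - [0, 0, 0]
    - [0, 0, 0]
    - [0, 0, 0]
    - [0, 0, 0]
    - [0, 0, 0]
    - [0, 0, 0]
    - [0, 0, 0]
    - [0, 0, 0]
  grip: [0.55, 0.5, 0.45, 0.4, 0.35, 0.32, 0.3, 0.28, 0.28, 0.28]

```text
time_s: 3.9
eef_pos: [0.5127, 0.1971, 0.1186]
eef_rot: [-0.0, 0.692, 0.722, -0.001]
wrist_force: [-14.4, -2.6, 26.8]
opening: 0.311
grasp_force: 58.0
```

```bash
python3 -c "
from h import *
shot('side','s3');a=cv2.imread('pics/s3.png')[60:230,110:330];cv2.imwrite('pics/s3c.png',cv2.resize(a,None,fx=3,fy=3));o=readout.get_obs();print(o['opening'],o['grasp_force'],o['torque'])"
```

```text
0.3130876056508983 57.9627197492664 [-0.42017674  0.71559556 -0.11228211]
```

View pics/s3c.png

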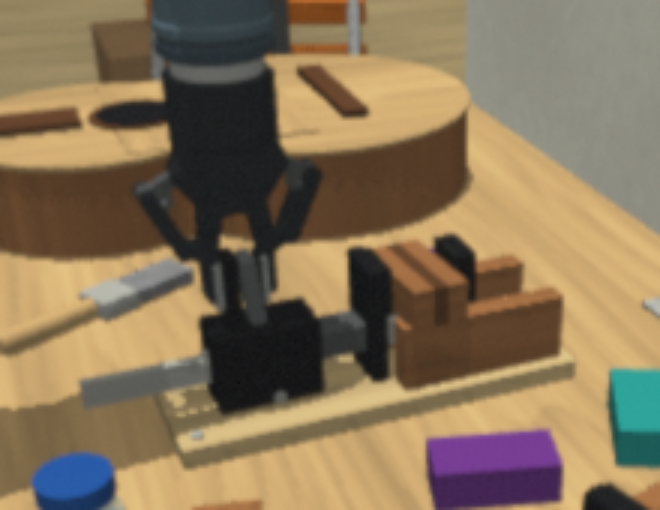

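The first squeeze went home (opening 0.31) and the jaw moved one notch nearer the block. Next cycle: open wide, then squeeze again.

>>> play_rows:
  xyz:
    - [0, -1, 0]
    - [0, -1, 0]
    - [0, -1, 0]
    - [0, -1, 0]
    - [0, -1, 0]
    - [0, -1, -1]
    - [0, -1, -2]
    - [0, -1, -3]
    - [0, -1, -3]
    - [0, -1, -3]
  rot:
    - [0, 0, 0]
    - [0, 0, 0]
    - [0, 0, 0]
    - [0, 0, 0]
    - [0, 0, 0]
    - [0, 0, 0]
    - [0, 0, 0]
    - [0, 0, 0]
    - [0, 0, 0]
    - [0, 0, 0]
  grip: [0.9, 0.9, 0.9, 0.9, 0.6, 0.5, 0.4, 0.35, 0.3, 0.3]

```text
time_s: 5.2
eef_pos: [0.5126, 0.197, 0.121]
eef_rot: [0.0, 0.692, 0.722, -0.0]
wrist_force: [-11.2, -2.8, 16.0]
opening: 0.313
grasp_force: 52.6
```

>>> play_rows:
  xyz:
    - [0, 0, 3]
    - [0, 0, 3]
    - [0, 0, 3]
    - [0, 0, 3]
    - [0, 0, 3]
    - [0, 0, 2]
    - [0, 0, 1]
    - [0, 0, 0]
    - [0, 0, 0]
    - [0, 0, 0]
  rot:
    - [0, 0, 0]
    - [0, 0, 0]
    - [0, 0, 0]
    - [0, 0, 0]
    - [0, 0, 0]
    - [0, 0, 0]
    - [0, 0, 0]
    - [0, 0, 0]
    - [0, 0, 0]
    - [0, 0, 0]
  grip: [0.9, 0.9, 0.9, 0.9, 0.6, 0.55, 0.5, 0.45, 0.43, 0.42]

```text
time_s: 6.45
eef_pos: [0.5171, 0.1971, 0.1207]
eef_rot: [0.003, 0.692, 0.722, 0.004]
wrist_force: [14.9, 1.7, -5.4]
opening: 0.427
grasp_force: 19.7
```

```bash
python3 -c "
from h import *
shot('side','s4');a=cv2.imread('pics/s4.png')[60:230,110:330];cv2.imwrite('pics/s4c.png',cv2.resize(a,None,fx=3,fy=3));o=readout.get_obs();print(o['opening'],o['grasp_force'],o['torque'])"
```

```text
0.4230940985524685 19.569037556648254 [ 0.21210686 -1.85575512 -0.00671427]
```

View pics/s4c.png

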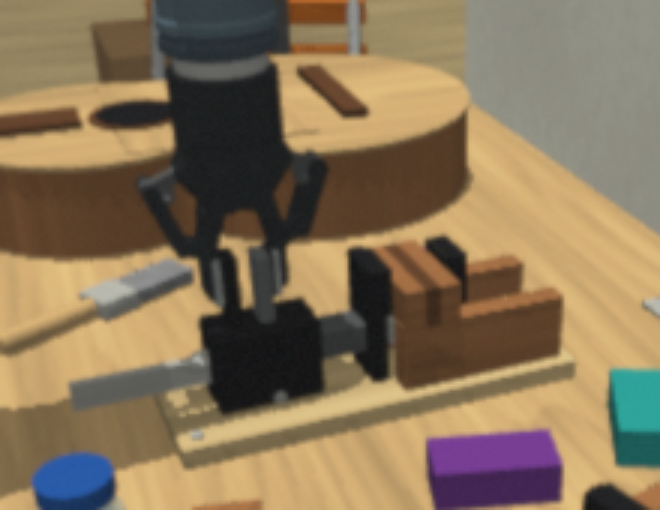

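The jaw now seems to meet the block (crop 450,270), and the force at half squeeze is already 20 N, above the 12 N of a free squeeze. Closing a little more, gently.

>>> play_rows:
  xyz:
    - [0, 0, 0]
    - [0, 0, 0]
    - [0, 0, 0]
    - [0, 0, 0]
    - [0, 0, 0]
    - [0, 0, 0]
    - [0, 0, 0]
    - [0, 0, 0]
    - [0, 0, 0]
    - [0, 0, 0]
  rot:
    - [0, 0, 0]
    - [0, 0, 0]
    - [0, 0, 0]
    - [0, 0, 0]
    - [0, 0, 0]
    - [0, 0, 0]
    - [0, 0, 0]
    - [0, 0, 0]
    - [0, 0, 0]
    - [0, 0, 0]
  grip: [0.41, 0.41, 0.4, 0.4, 0.39, 0.39, 0.38, 0.38, 0.38, 0.38]

```text
time_s: 7.75
eef_pos: [0.5161, 0.1971, 0.1211]
eef_rot: [0.002, 0.692, 0.722, 0.003]
wrist_force: [5.7, -0.2, 2.3]
opening: 0.394
grasp_force: 51.8
```

It stalls at 0.39 under 52 N, so the jaw is tight. I'll let go and do one fresh, moderate squeeze to check the firmness.

>>> play_rows:
  xyz:
    - [0, 0, 0]
    - [0, 0, 0]
    - [0, 0, 0]
    - [0, 0, 0]
    - [0, 0, 0]
    - [0, 0, 0]
    - [0, 0, 0]
    - [0, 0, 0]
    - [0, 0, 0]
    - [0, 0, 0]
  rot:
    - [0, 0, 0]
    - [0, 0, 0]
    - [0, 0, 0]
    - [0, 0, 0]
    - [0, 0, 0]
    - [0, 0, 0]
    - [0, 0, 0]
    - [0, 0, 0]
    - [0, 0, 0]
    - [0, 0, 0]
  grip: [0.95, 0.95, 0.95, 0.95, 0.95, 0.6, 0.5, 0.45, 0.43, 0.42]

```text
time_s: 9.0
eef_pos: [0.5173, 0.1973, 0.122]
eef_rot: [0.003, 0.692, 0.722, 0.004]
wrist_force: [8.7, 0.6, 4.8]
opening: 0.426
grasp_force: 22.4
```

>>> play_rows:
  xyz:
    - [0, 0, 0]
    - [0, 0, 0]
    - [0, 0, 0]
    - [0, 0, 0]
    - [0, 0, 0]
    - [0, 0, 0]
    - [0, 0, 0]
    - [0, 0, 0]
    - [0, 0, 0]
    - [0, 0, 0]
  rot:
    - [0, 0, 0]
    - [0, 0, 0]
    - [0, 0, 0]
    - [0, 0, 0]
    - [0, 0, 0]
    - [0, 0, 0]
    - [0, 0, 0]
    - [0, 0, 0]
    - [0, 0, 0]
    - [0, 0, 0]
  grip: [0.41, 0.41, 0.405, 0.405, 0.4, 0.4, 0.4, 0.4, 0.4, 0.4]

```text
time_s: 10.25
eef_pos: [0.5167, 0.1972, 0.1222]
eef_rot: [0.003, 0.692, 0.722, 0.003]
wrist_force: [5.1, 0.2, 8.6]
opening: 0.408
grasp_force: 38.2
```

The fresh squeeze stops half way again (0.41, 38 N), so the grip is firm. Letting go and retreating.

>>> play_rows:
  xyz:
    - [0, -2, 0]
    - [0, -2, 0]
    - [0, -2, 0]
    - [0, -2, 0]
    - [0, -2, 0]
    - [0, -2, -20]
    - [0, -2, -50]
    - [0, -2, -80]
    - [0, -2, -100]
    - [0, -2, -100]
  rot:
    - [0, 0, 0]
    - [0, 0, 0]
    - [0, 0, 0]
    - [0, 0, 0]
    - [0, 0, 0]
    - [0, 0, 0]
    - [0, 0, 0]
    - [0, 0, 0]
    - [0, 0, 0]
    - [0, 0, 0]
  grip: [0.6, 0.8, 1, 1, 1, 1, 1, 1, 1, 1]

```text
time_s: 11.5
eef_pos: [0.512, 0.1971, 0.221]
eef_rot: [0.001, 0.692, 0.722, 0.001]
wrist_force: [0.2, -0.5, -0.3]
opening: 1.001
grasp_force: 0.0
```

```bash
python3 -c "
from h import *
shot('side','s5');a=cv2.imread('pics/s5.png')[60:230,110:330];cv2.imwrite('pics/s5c.png',cv2.resize(a,None,fx=3,fy=3))
c=shot('top','t5')
P=np.array([world(c,u,v) for v in range(150,250) for u in range(185,222)])
J=P[(P[:,2]>.112)&(P[:,2]<.122)&(P[:,0]>.56)&(P[:,0]<.73)]
for a in(J[J[:,0]<.64],J[J[:,0]>.66]): print(len(a),a.mean(0),a.max(0)-a.min(0))"
```

```text
160 [0.61598497 0.19946411 0.11718228] [0.02136589 0.04921705 0.0085081 ]
126 [0.68222509 0.20247439 0.11575403] [0.01975082 0.04005935 0.00606879]
```

View pics/s5c.png

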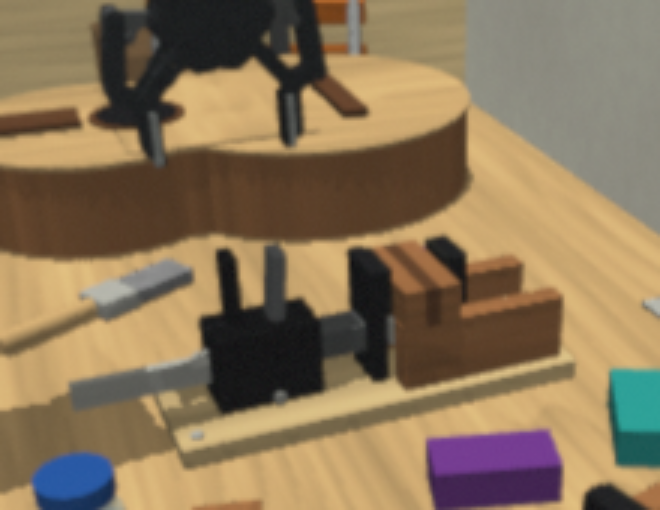

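The gap between the jaws measures 46 mm, equal to the block, the trigger is back upright, and the block sits square.

```bash
python3 -c "
from bench import ctrl
print(ctrl.hand_in())"
```

```text
the job is handed in; nothing more can be done
None
```

The sliding jaw has closed on the block (jaw gap 46 mm, equal to the block), the trigger is let go, the arm is clear, and the job was handed in at about 11.6 s; the 9 N grip itself could not be measured, but a fresh squeeze stalled half way at 38 N.

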